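# Put the rinsed filter cartridge back into its keyed socket

## Task

The rinsed filter cartridge is standing on the draining board: put it back in the sloping socket of the water filter unit, feeling with light touches for the one turn at which its notch passes the key, until its flange lies fully home, and never force it. Then swing the catch fully closed over the flange. Leave the other things standing where they are.

Things in the scene. Friction and masses are not known exactly. Their poses are not given: they have to be found in the camera images.
- cartridge: Filter cartridge, 92 mm tall, 0.15 to 0.31 kg, standing upright on the aluminium draining board (its standing part is level, 19 mm over the table; a lip slopes to the sink at the left). Origin: centre of its foot, z up its axis. A round steel mesh body, 52 mm across, 50 mm long (foot tapered to 42 mm over the lowest 8 mm); on it a grey flange and a grip bar.
- cartridge_flange (a point): Centre of the underside of the cartridge's flange, on its axis, 50 mm above the foot. The flange is about 90 mm across and 6 mm thick (z = 50 to 56 mm). When the cartridge is home this point lies at the origin of socket.
- cartridge_bar (a point): Middle of the cartridge's grip bar, on its axis, 74 mm above the foot. The bar is 48 mm long (cartridge x), 18 mm thick (cartridge y) and 36 mm tall (z = 56 to 92 mm), standing free on the flange.
- cartridge_notch (a point): Middle of the one notch in the flange's edge, at cartridge x = 40 mm, in line with the bar: 18 mm wide (y), open outward, its floor 30 mm from the axis. With the notch off the socket's key the flange lands on the key, its underside about 10 mm over the face; with the notch within about 4 degrees of the key it goes down to the face.
- socket: Head of the fixed white water filter unit: aluminium face 160 mm (x) by 180 mm (y), leaning 30 degrees to the robot's side. Origin: centre of the round mouth in the face. z points out of the face along the bore (the cartridge goes in along -z), x uphill, away from the robot, y left. Face at z = 0; the bore is 55 mm across, deeper than the mesh body is long. Home, the bar's top is at z = 42 mm.
- ring_centre (a point): On the bore's axis, 10 mm over the face, level with the key's top. A flat dark ring (radius 49 to 56 mm, 3 mm high) lies round the mouth; its one key, a block 11 mm wide and 10 mm high, reaches in to 33 mm from the axis. The ring is stiff and does not turn, but the key may stand anywhere within 0.65 rad either way of socket +x. No reading tells where: look or feel.
- catch_pivot (a point): Pivot of the catch, at x = -68, y = -20 mm of socket; it turns about socket z. The catch passes over a flange that is home and is stopped by one that is not.
- catch (a joint): Angle (rad) of the steel catch, swinging parallel to the face: 0 fully closed, tip over the flange; 1.75 fully open. Starts open (1.3 to 1.7) and stays where left (about 2 N at the knob moves it). The arm, 42 mm from pivot to knob, points at 40 degrees plus this angle from socket +x towards +y: it closes clockwise seen from above. Arm at z = 9 to 14 mm.
- catch_knob (a point): Point on the axis of the black upright knob at the catch's tip, 14 mm in diameter, from z = 9 to 44 mm over the socket's face; this point is at z = 29 mm.
- mortar: Short wooden mortar, 90 mm across, 75 mm tall, open, on the table between the board and the unit; origin under its centre. Leave alone.
- cups: Two purple plastic cups nested together, 74 mm across, 108 mm tall, on the board; origin under the centre. Leave alone.
- egg_cup: White ceramic egg cup, 50 mm across, 60 mm tall, on the board; origin under its centre. Leave alone.
- colander: Stainless colander, 210 mm across, 75 mm tall, on the board; origin under its centre. Leave alone.
- saucer: White ceramic saucer, 104 mm across, 15 mm tall, on the table beyond the mortar; origin under its centre. Leave alone.
Not all that is in view belongs to the job. What is shaped like the cartridge but red is not meant.

How it is judged:
On the way, in this order (a step that is already met when the one before it is completed fails the run):
1. the cartridge is home in the socket, its notch over the key and its flange down on the face (z of cartridge_flange in the frame of socket below 0.003 m and distance between cartridge_flange and socket below 0.005 m and angle between the z axis of cartridge and the z axis of socket, either way round below 0.06 rad), for 0.2 s.
2. the catch is swung closed over the flange (value of joint catch below 0.12 rad), for 0.2 s.
At the end, for the whole second after the job is handed in: The cartridge is home in the socket (flange underside within 3 mm of the face and within 5 mm of the mouth's centre, axes within 0.06 rad) and at rest, and the catch is within 0.12 rad of fully closed (all of step 1 and value of joint catch below 0.12 rad and linear speed of cartridge below 0.02 m/s); the robot touches nothing.
It fails at once if the cartridge is forced against the unit (over 120 N) (contact force between cartridge and unit above 120 N).
It fails at once if another thing is pushed more than 30 mm away or knocked over (distance of any of mortar, cups, egg_cup, colander, saucer from where it was at the start of the episode above 0.03 m or angle between any of mortar, cups, egg_cup, colander, saucer's own z axis and vertical above 0.35 rad).
It also fails if it takes over 72 s, if anything falls off the work surface, if the arm or the gripper's body presses on something with over 40 N, if the wrist force passes 120 N, or if a joint passes its speed limit or range.

## Robot

A 6-joint arm with a two-finger parallel gripper is mounted at the origin on the work surface. World frame = base frame: x ahead of the robot, y to its left, z up, the work surface at z = 0. Lengths are in m, angles in rad, forces in N, time in s.
With the tool pointing down it reaches from about 0.3 to 0.85 m from the base axis. Payload 4.2 kg.
Tool frame: the origin (TCP) lies midway between the tips of the shut fingers; the grasp point (between the pads) lies 19 mm behind it; z points along the fingers, y is the line along which they close (so a half turn about z gives the same grasp; the last joint's range is limited). The gripper opens to 91 mm and grips with 3 to 60 N. Pads are 32 mm wide; open, the fingers measure 118 mm over their backs; the gripper's body (76 mm by 178 mm) begins 60 mm behind the grasp point.
Start: joints at [-1.267, 0.32, 1.565, -0, 1.257, -0.02], TCP at [0.183, -0.545, 0.214] pointing down, gripper open.
Joint ranges: [-3.11, 3.11], [-0.84, 2.01], [0.21, 2.61], [-1.34, 4.49], [0.05, 2.63], [-2.56, 2.56]. Speed limits (rad/s): [2.57, 2.57, 3.14, 3.14, 3.14, 3.14].

## Interface

Orientations are given as a rotation vector (axis times angle).
In Python, from bench import r gives the robot as it stands. The module is installed in compiled form; this text tells all that it offers.
- The arm moves only by the tool arm_command, never from a script. Its argument "targets" is one flat list of numbers, 7 for each row, row after row: the shift along the tool's x, y, z in mm, then the turn, a rotation vector about the tool's x, y, z in degrees, then the opening, from -1 (shut) to 1 (fully open). A call has 1 to 10 rows; each row shifts and turns the commanded pose from where the row before left it, along the tool's axes as they then stand; what a row does not reach is not made up. A row lasts 1/8 s, in which the tool goes at most 62.5 mm and 10.7 degrees, less where a joint would pass 70% of its speed; a pose out of reach is approached as far as the arm can. A call with a gripper value outside its range is refused whole. The fingers move at their own pace and stop on an object; "newtons" is the grip in N (left out, the last holds). Time passes only in rows, so rows that do not move let the fingers close. It gives the time, the measured TCP pose, the force, the opening and the grip force at its end, in the units of the state.
- r.read_state(): the state, without advancing time (a new reading comes with each control period).
- r.capture(name): name is "scene" or "side" or "wrist"; returns a dict with "frame" (420x560x3 uint8, red, green, blue), "fov_y" (degrees; the focal length in pixels is half the picture's height over the tangent of half this angle, whatever the lens; pixels are square), "cx", "cy" (the principal point, pixels), "k1" (the pictures are not rectified: a ray, as slopes to the right and down, at radius r is drawn at 1 + k1 r^2 times it, then the intrinsics apply), "T" (4x4, takes a point from camera to world coordinates). Camera axes: x right, y down, z forward; pixel columns grow to the right and rows downward; lengths in m; the calibration is good to about 2 mm. A picture is of the moment at which its call begins. There is no depth.
- r.close_job(): hands the job in; it is judged then, once.
Trained networks look in a picture, given as the dict that the camera call returned (one of the last four; its "shot" number tells which), for a name from the list of things; names that differ only in an ending like _2 or _b are one class to them, and where a whole thing is asked for, a point or a joint stands for the part that bears it (a point fixed in the world has none). Each returns a list of dicts, best first, with "confidence" (0 to 1); they miss things now and then, are a little off and sometimes report something else, mostly with a low value. They report only what shows in the picture. A call takes as long as a camera call. They do not tell look-alikes from the thing itself.
- r.regions_of(picture, query): "region" (420x560 bool, what is visible of it).
- r.mark_of(picture, query): "centre" ([x, y, z] in m, in world coordinates, good to about 4 mm: a listed point, or the origin of a listed thing).
The state is a dict: "t": time; "joints": joint angles; "joint_vel": joint speeds; "joint_efforts": joint torques, N m; "ee_pos": TCP position; "ee_rot": TCP orientation; "ft_force": force on the tool from outside, world axes, zero at the start; "wrist_torque": the same for the moment, N m; "gripper_width": opening from 0.0 (shut) to 1.0 (fully open); "grip_force": force on a finger pad.
Only numpy, scipy, OpenCV 4.12 (cv2) and the standard library are available. Lean on these libraries where they do the work, as an engineer would, in place of code of your own. Each camera call takes 0.05 s, during which the arm holds its last target. There are 200 camera calls.

## Working session

There is one attempt and no reset: what is moved stays moved. The work goes in short steps, Python scripts to look and compute and a tool call to move; the robot and the scene stay as the last step left them, time stands still between calls to the robot, and variables do not carry over. Pictures are saved under pics/ and viewed, at most 10 in all, crops included, and the job is handed in when it is done.

Besides the shell and the picture viewer there is one more tool, called after "Emit:" as name(argument=value, ...) on one line, values as JSON. arm_command: Moves the arm, as the interface text tells. Its arguments: {"type":"object","properties":{"targets":{"type":"array"},"newtons":{"type":"number"}},"required":["targets"]}

```bash
mkdir -p pics; cat > h.py <<'E'
import numpy as np, cv2
from bench import r
from scipy.spatial.transform import Rotation as R
def K(p):
    f=210/np.tan(np.radians(p["fov_y"])/2); return f
def proj(p,X):
    T=np.array(p["T"]); c=(np.atleast_2d(X)-T[:3,3])@T[:3,:3]; s=c[:,:2]/c[:,2:]; q=1+p["k1"]*(s**2).sum(1,keepdims=True)
    return s*q*K(p)+[p["cx"],p["cy"]]
def ray(p,uv):
    d=(np.array(uv,float)-[p["cx"],p["cy"]])/K(p); s=d.copy()
    for _ in range(20): s=d/(1+p["k1"]*(s@s))
    T=np.array(p["T"]); return T[:3,3],T[:3,:3]@np.r_[s,1]
def onplane(p,uv,P,n):
    o,d=ray(p,uv); n=np.array(n,float); return o+d*((np.array(P)-o)@n)/(d@n)
def save(p,n,img=None):
    cv2.imwrite(f"pics/{n}.png",cv2.cvtColor(p["frame"] if img is None else img,cv2.COLOR_RGB2BGR))
def marks(p,names):
    for n in names:
        for m in r.mark_of(p,n)[:3]: print(n,np.round(m["centre"],4),round(m["confidence"],2),np.round(proj(p,m["centre"])[0]))
E
cat > a.py <<'E'
from h import *
np.set_printoptions(suppress=True,precision=4)
a=r.capture("scene"); b=r.capture("side")
save(a,"s0",np.vstack([a["frame"]])); save(b,"s1")
N=["cartridge","cartridge_flange","cartridge_bar","cartridge_notch","socket","ring_centre","catch_pivot","catch_knob","mortar","cups","egg_cup","colander","saucer"]
for p in (a,b): print(np.array(p["T"])[:3,3]); marks(p,N)
print(r.read_state())
E
python3 a.py
```

```text
[1.005  0.1764 0.7428]
cartridge [ 0.3363 -0.1304  0.    ] 0.83 [215. 182.]
cartridge [0.2311 0.2587 0.0002] 0.82 [367. 180.]
cartridge [0.4886 0.1512 0.018 ] 0.58 [312. 246.]
cartridge_flange [0.492  0.1536 0.0684] 0.94 [315. 234.]
cartridge_flange [ 0.3392 -0.1295  0.0485] 0.81 [213. 170.]
cartridge_flange [0.2323 0.2587 0.0478] 0.7 [371. 167.]
cartridge_bar [0.4924 0.1523 0.0923] 0.9 [315. 227.]
cartridge_bar [0.2361 0.2595 0.0734] 0.83 [373. 161.]
cartridge_bar [ 0.3352 -0.1278  0.075 ] 0.64 [213. 161.]
cartridge_notch [ 0.3355 -0.1656  0.0501] 0.88 [200. 166.]
cartridge_notch [0.2261 0.3004 0.0556] 0.86 [388. 166.]
cartridge_notch [0.5323 0.1552 0.0714] 0.62 [312. 248.]
socket [ 0.5531 -0.3181  0.1257] 0.85 [ 93. 197.]
ring_centre [ 0.5475 -0.3154  0.136 ] 0.82 [ 94. 193.]
catch_pivot [ 0.4922 -0.288   0.0975] 0.95 [122. 189.]
catch_knob [ 0.5013 -0.2445  0.0996] 0.47 [138. 194.]
mortar [ 0.4922 -0.0481 -0.0007] 0.67 [227. 235.]
mortar [0.6631 0.3681 0.0206] 0.44 [407. 339.]
mortar [ 0.5533 -0.3166  0.1269] 0.26 [ 93. 197.]
cups [0.6496 0.1278 0.0179] 0.77 [286. 307.]
egg_cup [ 
[... 1208 characters left out ...]
 [142. 293.]
egg_cup [0.4403 0.3958 0.022 ] 0.61 [210. 351.]
colander [0.664  0.3647 0.0197] 0.57 [142. 292.]
saucer [ 0.6988 -0.0451 -0.0028] 0.98 [237. 194.]
saucer [ 0.5529 -0.3179  0.1226] 0.57 [328. 129.]
{'t': 1.4, 'joints': array([-1.267 ,  0.3196,  1.5645,  0.    ,  1.2574, -0.02  ]), 'joint_vel': array([ 0.0025, -0.0007,  0.    , -0.    , -0.0006, -0.0004]), 'joint_efforts': array([  0.0013, -41.2349, -23.2229,   0.0729,   0.0378,  -0.    ]), 'ee_pos': array([ 0.1829, -0.5451,  0.214 ]), 'ee_rot': array([3.1004, 0.5063, 0.    ]), 'ft_force': array([ 0.4543, -0.437 , -0.6504]), 'wrist_torque': array([ 0.0034,  0.0331, -0.0226]), 'grip_force': 0.0, 'gripper_width': 1.0009724162236653}
```

View scene.

View pics/s0.png

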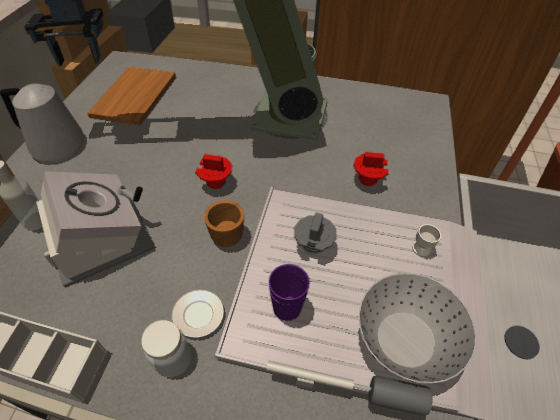

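```bash
python3 -c "
import cv2,numpy as np
a=cv2.imread('pics/s0.png');b=cv2.imread('pics/s1.png')
A=cv2.resize(a[190:280,270:360],(400,400),interpolation=2);B=cv2.resize(b[205:285,215:295],(400,400),interpolation=2)
cv2.imwrite('pics/c1.png',np.hstack([A,B]))"
```

```text
(no output)
```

View pics/c1.png

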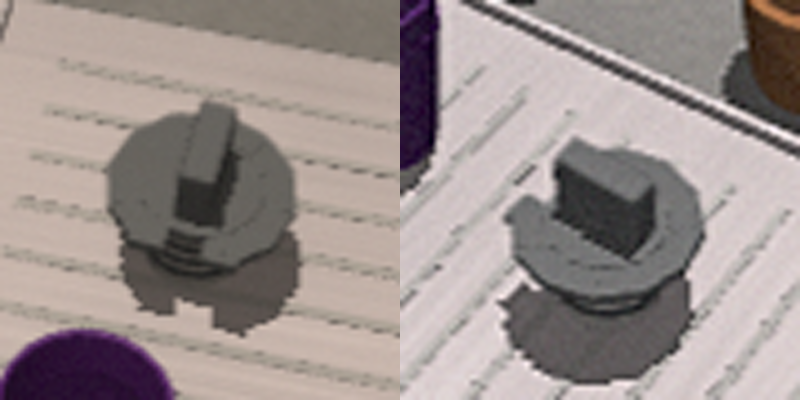

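Candidates: red look-alikes at (213,172) and (371,168), and the grey one at (315,234) on the board. The grey one is the cartridge. The crops confirm it, with the notch pointing about world +x. I'll go above it.

Emit:
arm_command(targets=[32, -35, -3, 0, 0, 0, 1, 32, -35, -3, 0, 0, 0, 1, 32, -35, -3, 0, 0, 0, 1, 32, -35, -3, 0, 0, 0, 1, 32, -35, -3, 0, 0, 0, 1, 32, -35, -3, 0, 0, 0, 1, 32, -35, -3, 0, 0, 0, 1, 32, -35, -3, 0, 0, 0, 1])

```text
t: 2.4
ee_pos: [0.337, -0.1968, 0.2383]
ee_rot: [3.1, 0.506, 0.001]
ft_force: [0.1, 0.4, 0.5]
gripper_width: 1.005
grip_force: 0.0
```

Emit:
arm_command(targets=[32, -35, -3, 0, 0, 0, 1, 32, -35, -3, 0, 0, 0, 1, 32, -35, -3, 0, 0, 0, 1, 32, -35, -3, 0, 0, 0, 1, 32, -35, -3, 0, 0, 0, 1, 32, -35, -3, 0, 0, 0, 1, 32, -35, -3, 0, 0, 0, 1, 32, -35, -3, 0, 0, 0, 1])

```text
t: 3.4
ee_pos: [0.4906, 0.1502, 0.2622]
ee_rot: [3.1, 0.507, 0.001]
ft_force: [0.6, -0.9, 0.4]
gripper_width: 0.997
grip_force: 0.0
```

Emit:
arm_command(targets=[0, 0, 0, 0, 0, -10.1, 1, 0, 0, 0, 0, 0, -10.1, 1, 0, 0, 0, 0, 0, -10.1, 1, 0, 0, 0, 0, 0, -10.1, 1, 0, 0, 0, 0, 0, -10.1, 1, 0, 0, 0, 0, 0, -10.1, 1, 0, 0, 0, 0, 0, -10.1, 1, 0, 0, 0, 0, 0, -10.1, 1])

```text
t: 4.4
ee_pos: [0.4901, 0.1487, 0.262]
ee_rot: [2.026, 2.401, 0.0]
ft_force: [0.0, 1.3, -0.2]
gripper_width: 0.998
grip_force: 0.0
```

Emit:
arm_command(targets=[0, 0, 0, 0, 0, -10.1, 1, 0, 0, 0, 0, 0, -10.1, 1, 0, 0, 0, 0, 0, -10.1, 1, 0, 0, 0, 0, 0, -10.1, 1, 0, 0, 0, 0, 0, -10.1, 1, 0, 0, 0, 0, 0, -10.1, 1, 0, 0, 0, 0, 0, -10.1, 1, 0, 0, 0, 0, 0, -10.1, 1, 0, 0, 0, 0, 0, 0, 1])

```text
t: 5.52
ee_pos: [0.4902, 0.1487, 0.262]
ee_rot: [-0.001, 3.141, -0.0]
ft_force: [0.5, 0.5, 0.3]
gripper_width: 0.998
grip_force: 0.0
```

```bash
cat > b.py <<'E'
from h import *
np.set_printoptions(suppress=True,precision=4)
w=r.capture("wrist"); save(w,"w0"); s=r.read_state(); print(s["t"],s["ee_pos"],s["joints"]); print(R.from_rotvec(s["ee_rot"]).as_matrix())
print(np.array(w["T"]))
marks(w,["cartridge_flange","cartridge_bar","cartridge_notch"])
E
python3 b.py
```

```text
5.575 [0.4902 0.1487 0.2619] [ 0.2721  0.1922  1.6187 -0.0001  1.3308 -1.2983]
[[-1.      0.0004  0.    ]
 [ 0.0004  1.     -0.0001]
 [-0.     -0.0001 -1.    ]]
[[ 0.0004  0.955   0.2966  0.4058]
 [ 1.     -0.0006  0.0006  0.1499]
 [ 0.0008  0.2966 -0.955   0.4326]
 [ 0.      0.      0.      1.    ]]
cartridge_flange [0.4898 0.1559 0.0715] 0.68 [289. 187.]
cartridge_flange [ 0.3363 -0.1282  0.0481] 0.62 [12. 35.]
cartridge_bar [0.4914 0.1539 0.0955] 0.94 [288. 193.]
cartridge_notch [0.5291 0.1525 0.0713] 0.71 [286. 221.]
```

View pics/w0.png

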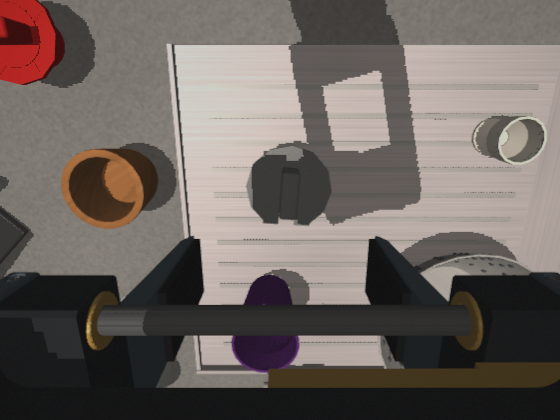

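The wrist view shows the grey bar at (289,193) and the notch at (286,221), aligned with the tool to within about 2°. Next I descend and grip.

Emit:
arm_command(targets=[-1, 5, 23, 0, 0, 0, 1, 0, 0, 30, 0, 0, 0, 0.6, 0, 0, 30, 0, 0, 0, 0.3, 0, 0, 30, 0, 0, 0, 0.2, 0, 0, 25, 0, 0, 0, 0.2, 0, 0, 20, 0, 0, 0, 0.2, 0, 0, 15, 0, 0, 0, 0.2, 0, 0, 10, 0, 0, 0, 0.2, 0, 0, 0, 0, 0, 0, 0.2], newtons=30)

```text
t: 6.85
ee_pos: [0.4909, 0.1536, 0.0785]
ee_rot: [0.004, -3.141, 0.001]
ft_force: [-0.1, 0.5, -0.2]
gripper_width: 0.598
grip_force: 0.0
```

Emit:
arm_command(targets=[0, 0, 0, 0, 0, 0, -1, 0, 0, 0, 0, 0, 0, -1, 0, 0, 0, 0, 0, 0, -1, 0, 0, 0, 0, 0, 0, -1, 0, 0, 0, 0, 0, 0, -1, 0, 0, 0, 0, 0, 0, -1], newtons=30)

```text
t: 7.6
ee_pos: [0.4913, 0.1537, 0.0791]
ee_rot: [-0.004, 3.141, 0.0]
ft_force: [-0.4, 0.4, 2.1]
gripper_width: 0.193
grip_force: 30.0
```

Emit:
arm_command(targets=[0, 0, -20, 0, 0, 0, -1, 0, 0, -30, 0, 0, 0, -1, 0, 0, -40, 0, 0, 0, -1, 0, 0, -40, 0, 0, 0, -1, 0, 0, -40, 0, 0, 0, -1, 0, 0, -40, 0, 0, 0, -1, 0, 0, -10, 0, 0, 0, -1])

```text
t: 8.48
ee_pos: [0.492, 0.1539, 0.3008]
ee_rot: [-0.004, 3.138, 0.002]
ft_force: [0.1, 0.4, -2.2]
gripper_width: 0.198
grip_force: 30.0
```

```bash
cat > c.py <<'E'
from h import *
np.set_printoptions(suppress=True,precision=4)
s=r.read_state(); print(s["t"],s["ee_pos"],s["ft_force"],s["gripper_width"])
Rt=R.from_rotvec(s["ee_rot"]).as_matrix()
for n in ("scene","side","wrist"):
    p=r.capture(n); save(p,n+"1")
    for q in ["cartridge_flange","cartridge_notch","cartridge_bar"]:
        for m in r.mark_of(p,q)[:3]:
            v=(m["centre"]-s["ee_pos"])@Rt
            if np.linalg.norm(v)<.1: print(n,q,np.round(v*1000,1),round(m["confidence"],2))
P={}
for n in ("scene","side"):
    p=r.capture(n)
    for q in ["socket","ring_centre","catch_pivot","catch_knob"]:
        for m in r.mark_of(p,q)[:1]: print(n,q,m["centre"],round(m["confidence"],2))
a=cv2.imread('pics/scene1.png');b=cv2.imread('pics/side1.png')
A=cv2.resize(a[160:280,30:160],(433,400),interpolation=2);B=cv2.resize(b[90:190,270:370],(367,400),interpolation=2)
cv2.imwrite('pics/c2.png',np.hstack([A,B[:, :367]]))
E
python3 c.py
```

```text
8.475 [0.492  0.1539 0.3008] [ 0.1301  0.4458 -2.2039] 0.1978365480741177
scene cartridge_flange [ 2.6 -0.6  7.9] 0.77
scene cartridge_notch [-40.8  -0.2   4.9] 0.61
scene cartridge_bar [ -0.1   0.3 -13.5] 0.63
side cartridge_flange [ 0.1 -2.5 10.1] 0.86
side cartridge_notch [-39.4   0.9  14.9] 0.57
side cartridge_bar [  1.3   1.  -14.4] 0.9
wrist cartridge_bar [  2.3   1.3 -15.9] 0.64
scene socket [0.5515, -0.3188, 0.1263] 0.8
scene ring_centre [0.5491, -0.3155, 0.1359] 0.63
scene catch_pivot [0.4928, -0.2878, 0.1] 0.89
scene catch_knob [0.5019, -0.2425, 0.1061] 0.51
side socket [0.5522, -0.3205, 0.1218] 0.67
side ring_centre [0.5527, -0.3165, 0.1333] 0.62
side catch_pivot [0.494, -0.2887, 0.1034] 0.95
side catch_knob [0.5007, -0.2396, 0.105] 0.55
```

View pics/c2.png

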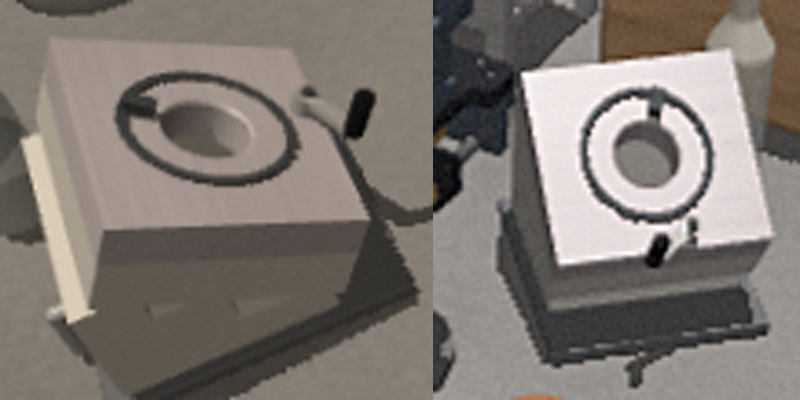

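The cartridge is held. The crop shows the ring and its one key, at about (140,105) in the left half and (656,103) in the right. I'll fit the socket frame to the face corners.

```bash
cat > d.py <<'E'
from h import *
from scipy.optimize import least_squares
np.set_printoptions(suppress=True,precision=4)
C=np.array([[80,-90,0],[-80,-90,0],[-80,90,0],[80,90,0]])/1e3
A=np.array([[50,38],[295,48],[370,220],[103,230]])/[3.331,3.333]+[30,160]
B=(np.array([[732,50],[775,236],[560,267],[520,72]])-[433,0])/[3.67,4]+[270,90]
a=r.capture("scene"); b=r.capture("side")
kA=np.array([140,103])/3.332+[30,160]; kB=(np.array([656,103])-[433,0])/[3.67,4]+[270,90]
M=[((.5520,-.3195,.1240),(0,0,0)),((.5507,-.3158,.1349),(0,0,.01)),((.4935,-.288,.1008),(-.068,-.02,.0))]
def F(yaw): return (R.from_euler('z',yaw)*R.from_euler('y',-30,degrees=True)).as_matrix()
def res(q,parts=False):
    W=F(q[3]); o=q[:3]; X=C@W.T+o
    k=W@[.042*np.cos(q[4]),.042*np.sin(q[4]),.010]+o
    e=[(proj(a,X)-A).ravel(),(proj(b,X)-B).ravel(),(proj(a,k)-kA).ravel()*.7,(proj(b,k)-kB).ravel()*.7]+[(W@np.array(l)+o-np.array(m))/.003 for m,l in M]
    return e if parts else np.concatenate(e)
f=least_squares(res,[.552,-.319,.124,-.8,0],loss="soft_l1")
print(f.x[:3],np.degrees(f.x[3:]),f.cost)
for e in res(f.x,1): print(np.round(e,1))
W=F(f.x[3]); print(W)
for m in [(.5013,-.2425,.1040)]:
    v=(np.array(m)-f.x[:3])@W; print("knob",v, np.degrees(np.arctan2(v[1]+.02,v[0]+.068))-40)
np.save("sock.npy",f.x)
E
python3 d.py
```

```text
[ 0.5529 -0.3199  0.123 ] [-46.4926 -18.0564] 7.508123961539686
[ 0.4 -0.7 -0.7 -0.2  0.3 -0.2  0.4 -0.6]
[-0.6 -0.3 -0.8  0.3 -0.9 -0.6  0.3 -0.2]
[ 0.6 -0.5]
[-0.4 -0.9]
[ 0.3 -0.1 -0.3]
[-0.4 -0.1 -1.1]
[ 1.4 -1.  -3.9]
[[ 0.5962  0.7253 -0.3442]
 [-0.6281  0.6884  0.3626]
 [ 0.5     0.      0.866 ]]
knob [-0.0888  0.0159  0.0294] 80.15763106108474
```

```bash
cat > g.py <<'E'
from h import *
import sys
np.set_printoptions(suppress=True,precision=2)
OFF=np.array([1.0,0,10.0])/1e3   # flange centre in tool frame
def sock():
    q=np.load("sock.npy"); W=(R.from_euler('z',q[3])*R.from_euler('y',-30,degrees=True)).as_matrix(); return q[:3],W,q[4]
def tgt(phi):
    o,W,_=sock(); cx=W@[np.cos(phi),np.sin(phi),0]; z=-W[:,2]; x=-cx; return np.c_[x,np.cross(z,x),z]
def now():
    s=r.read_state(); return s,np.array(s["ee_pos"]),R.from_rotvec(s["ee_rot"]).as_matrix()
def rep():
    o,W,_=sock(); s,p,T=now(); f=(p+T@OFF-o)@W; cx=W.T@(-T[:,0])
    print("t",round(s["t"],2),"flange in socket mm",f*1e3,"phi",np.degrees(np.arctan2(cx[1],cx[0])),"tilt",np.degrees(np.arccos(-T[:,2]@W[:,2])),"F tool",T.T@s["ft_force"],"F sock",W.T@s["ft_force"],"j",np.degrees(s["joints"]),"grip",s["gripper_width"])
def go(h,phi,xy=(0,0)):
    o,W,_=sock(); s,p,T=now(); G=tgt(phi); P=o+W@[xy[0],xy[1],h]-G@OFF
    print("move in current tool mm",(P-p)@T*1e3,"in goal tool",(P-p)@G*1e3,"rotvec deg",np.degrees(R.from_matrix(T.T@G).as_rotvec()),"goal",P)
if __name__=="__main__":
    rep(); k=sock()[2]; go(float(sys.argv[1]),k if len(sys.argv)<3 else np.radians(float(sys.argv[2])))
E
python3 g.py 0.08
```

```text
t 9.68 flange in socket mm [-251.86  280.52  337.01] phi 50.72837363719313 tilt 29.99469036997846 F tool [-0.27  0.18  1.69] F sock [-0.8   0.32 -1.49] j [ 16.1   10.33  88.36  -0.    81.31 -74.06] grip 0.19307055772422596
move in current tool mm [ -29.88 -441.79   97.55] in goal tool [-322.31 -191.07  255.33] rotvec deg [  7.81 -30.64  63.15] goal [ 0.52 -0.29  0.2 ]
```

Emit:
arm_command(targets=[-3, -40, 0, 0, 0, 0, -1, -3, -40, 0, 0, 0, 0, -1, -3, -40, 0, 0, 0, 0, -1, -3, -40, 0, 0, 0, 0, -1, -3, -40, 0, 0, 0, 0, -1, -3, -40, 0, 0, 0, 0, -1, -3, -40, 0, 0, 0, 0, -1, -3, -50, 0, 0, 0, 0, -1, -3, -50, 0, 0, 0, 0, -1, -3, -60, 0, 0, 0, 0, -1])

```text
t: 10.92
ee_pos: [0.5225, -0.2875, 0.2992]
ee_rot: [-0.006, 3.141, 0.0]
ft_force: [0.4, 0.4, -1.6]
gripper_width: 0.198
grip_force: 30.0
```

Emit:
arm_command(targets=[0, 0, 0, 0.98, -3.83, 7.89, -1, 0, 0, 0, 0.98, -3.83, 7.89, -1, 0, 0, 0, 0.98, -3.83, 7.89, -1, 0, 0, 0, 0.98, -3.83, 7.89, -1, 0, 0, 0, 0.98, -3.83, 7.89, -1, 0, 0, 0, 0.98, -3.83, 7.89, -1, 0, 0, 0, 0.98, -3.83, 7.89, -1, 0, 0, 0, 0.98, -3.83, 7.89, -1, 0, 0, 0, 0, 0, 0, -1])

```text
t: 12.05
ee_pos: [0.5215, -0.285, 0.2981]
ee_rot: [1.4, 2.228, -0.174]
ft_force: [0.1, 0.2, -1.5]
gripper_width: 0.195
grip_force: 30.0
```

```bash
python3 g.py 0.08; python3 -c "
from h import *
w=r.capture('wrist'); save(w,'w2'); marks(w,['socket','catch_knob','catch_pivot'])"
```

```text
t 12.05 flange in socket mm [ 46.     1.61 165.12] phi -17.81523750503926 tilt 0.13822686675819765 F tool [ 0.89 -0.06  1.22] F sock [-0.87  0.21 -1.21] j [-23.44   4.35 101.94 -15.5   46.93 -41.2 ] grip 0.19518218334405055
move in current tool mm [ 43.13 -15.54  85.22] in goal tool [ 43.26 -15.8   85.11] rotvec deg [-0.05 -0.13  0.24] goal [ 0.52 -0.29  0.2 ]
socket [ 0.5554 -0.323   0.125 ] 0.66 [269. 154.]
socket [ 0.5496 -0.3171  0.1378] 0.19 [268. 155.]
catch_knob [ 0.5028 -0.2419  0.1091] 0.71 [253.  50.]
catch_pivot [ 0.4943 -0.2904  0.0968] 0.64 [223.  90.]
```

View pics/w2.png

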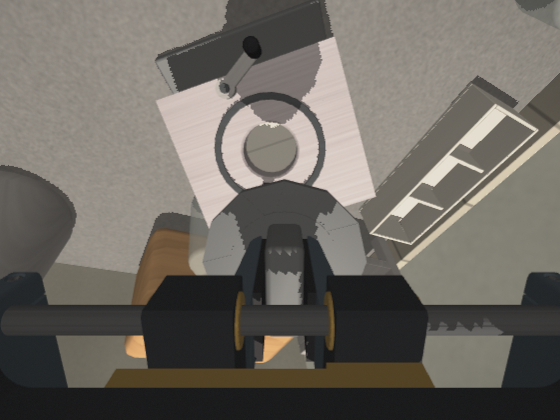

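The wrist view shows the mouth at (270,149), face corners at (158,100), (336,37) and (374,196), and the held flange spanning columns 204–366 with its top at row 180. I'll compare these with the fit.

```bash
cat > e.py <<'E'
from g import *
o,W,k=sock(); w=r.capture("wrist"); s,p,T=now()
im=cv2.cvtColor(w["frame"],cv2.COLOR_RGB2BGR)
print(proj(w,np.array([[-80,-90,0],[-80,90,0],[80,90,0],[0,0,0]])/1e3@W.T+o))
# mouth centre from the dark-hole contour
th=np.linspace(0,2*np.pi,120)
c=np.c_[np.cos(th),np.sin(th),0*th]
def draw(X,col): 
    q=proj(w,X)*3; cv2.polylines(im2,[q.astype(np.int32)],True,col,1)
im2=cv2.resize(im,None,fx=3,fy=3,interpolation=2)
draw(c*.0275@W.T+o,(0,255,0)); draw((c*.056+[0,0,.003])@W.T+o,(0,255,0))
for z in (10,4): draw((c*.045*[1,1,0]+[OFF[0],OFF[1],z/1e3])@T.T+p,(0,0,255))
b=np.array([[-24,-9,-32],[24,-9,-32],[24,9,-32],[-24,9,-32]])/1e3+[OFF[0],0,0]
draw(b@T.T+p,(255,0,255))
cv2.imwrite("pics/e.png",im2[240:840,440:1240])
E
python3 e.py
```

```text
[[153.    96.28]
 [332.19  32.32]
 [373.21 192.99]
 [267.66 146.62]]
```

View pics/e.png

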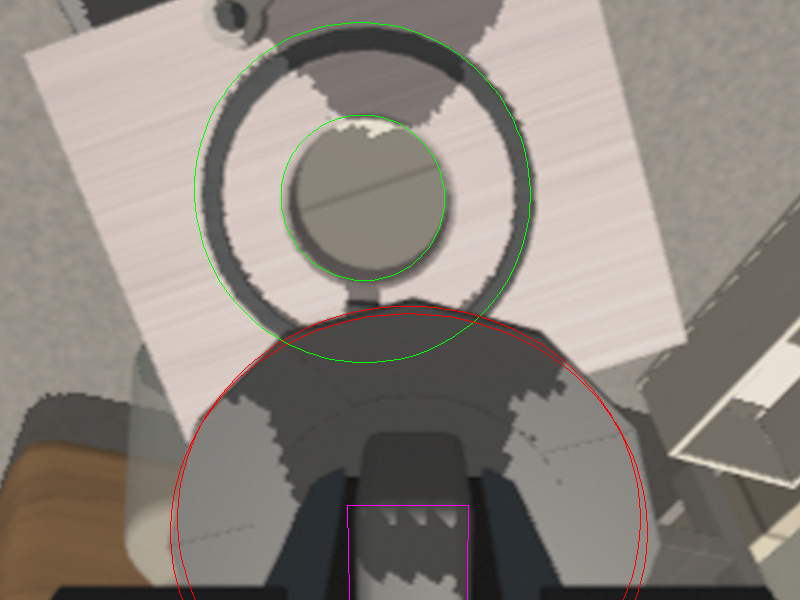

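```bash
python3 - <<'E'
from g import *
o,W,k=sock(); w=r.capture("wrist")
f=lambda u,v,z:((onplane(w,((440+u)/3,(240+v)/3),o+W[:,2]*z,W[:,2])-o)@W)*1e3
print("mouth",f(371,197,0),"ring",f(368,195,.003)); c=f(368.5,196,0)
for z in (0,.005,.01):
    v=f(363,293,z)-c; print(z,v,np.degrees(np.arctan2(v[1],v[0])),np.hypot(v[0],v[1]))
E
```

```text
mouth [-0.06  2.79  0.  ] ring [-1.26  2.26  3.  ]
0 [ 30.77 -12.48   0.  ] -22.06857699573762 33.20454341833458
0.005 [ 29.88 -11.92   5.  ] -21.756428200475245 32.16795621199252
0.01 [ 28.98 -11.37  10.  ] -21.42350271156467 31.132387345283828
```

```bash
sed -i 's/OFF=np.array(\[1.0/OFF=np.array([2.0/' g.py; python3 g.py 0.055 -21
```

```text
t 12.35 flange in socket mm [ 47.29   1.37 165.  ] phi -18.00603794624469 tilt 0.028780454101075475 F tool [ 0.66 -0.46  2.05] F sock [-0.77 -0.23 -2.05] j [-23.55   4.42 101.77 -15.52  46.87 -41.11] grip 0.19772826490536718
move in current tool mm [ 44.58 -15.98 110.  ] in goal tool [ 43.66 -18.33 110.  ] rotvec deg [-0.03  0.01  2.99] goal [ 0.53 -0.3   0.18]
```

Emit:
arm_command(targets=[22, -8, 10, 0, 0, 0, -1, 22.5, -8, 20, 0, 0, 0, -1, 0, 0, 20, 0, 0, 3, -1, 0, 0, 20, 0, 0, 0, -1, 0, 0, 20, 0, 0, 0, -1, 0, 0, 12, 0, 0, 0, -1, 0, 0, 8, 0, 0, 0, -1, 0, 0, 0, 0, 0, 0, -1])

```text
t: 13.35
ee_pos: [0.5309, -0.2977, 0.1798]
ee_rot: [1.46, 2.184, -0.156]
ft_force: [-0.0, -0.6, -1.8]
gripper_width: 0.196
grip_force: 30.0
```

```bash
python3 g.py 0.03 -21; python3 - <<'E'
from g import *
o,W,_=sock(); s,p,T=now(); ims=[]
for n in ("scene","side"):
    q=r.capture(n); save(q,n+"3")
    for k in ("cartridge_flange","cartridge_bar"):
        for m in r.mark_of(q,k)[:3]:
            v=(np.array(m["centre"])-p)@T*1e3
            if np.linalg.norm(v)<60: print(n,k,v,m["confidence"])
    c=proj(q,o+W[:,2]*.04)[0].astype(int); x,y=max(c[0]-50,0),c[1]-50
    ims.append(cv2.resize(q["frame"][y:y+100,x:x+100],(400,400),interpolation=2))
save(None,"c4",np.hstack(ims))
E
```

```text
t 13.35 flange in socket mm [-0.48  0.06 54.77] phi -21.017526940494456 tilt 0.0479963972848725 F tool [ 0.34 -0.58  1.8 ] F sock [-0.52 -0.42 -1.8 ] j [-24.39  11.35 111.95 -21.88  30.43 -30.51] grip 0.19600008832738486
move in current tool mm [-0.47  0.13 24.77] in goal tool [-0.47  0.11 24.77] rotvec deg [-0.05 -0.   -0.02] goal [ 0.54 -0.31  0.16]
scene cartridge_flange [ 0.84 -0.58 12.34] 0.74
scene cartridge_bar [ -0.99  -0.81 -12.23] 0.74
side cartridge_flange [ 0.75  4.82 13.39] 0.88
```

View pics/c4.png

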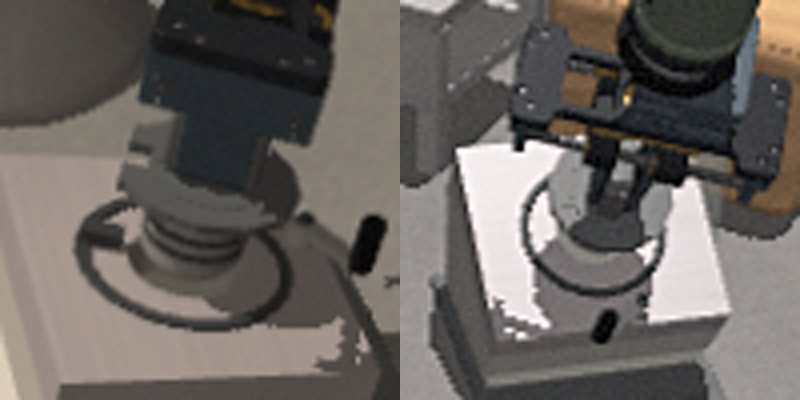

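The foot hangs over the mouth, and the notch, at (125,180) on the left, is over the key. I'll go in lightly.

Emit:
arm_command(targets=[-0.5, 0, 4, 0, 0, 0, -1, 0, 0, 4, 0, 0, 0, -1, 0, 0, 3, 0, 0, 0, -1, 0, 0, 2, 0, 0, 0, -1, 0, 0, 0, 0, 0, 0, -1])

```text
t: 14.28
ee_pos: [0.5355, -0.3027, 0.1688]
ee_rot: [1.46, 2.184, -0.156]
ft_force: [-0.2, 1.4, -1.7]
gripper_width: 0.198
grip_force: 30.0
```

```bash
python3 g.py 0.03 -21
```

```text
t 14.28 flange in socket mm [-0.12 -0.03 41.84] phi -21.016417444720204 tilt 0.03616727656434768 F tool [2.03 0.14 0.94] F sock [-1.84  0.85 -0.94] j [-24.73  12.59 112.15 -22.57  28.97 -29.93] grip 0.1977709183564794
move in current tool mm [-0.1   0.07 11.84] in goal tool [-0.1   0.06 11.84] rotvec deg [-0.04 -0.   -0.02] goal [ 0.54 -0.31  0.16]
```

Emit:
arm_command(targets=[0, 0, 2, 0, 0, 0, -1, 0, 0, 2, 0, 0, 0, -1, 0, 0, 2, 0, 0, 0, -1, 0, 0, 0, 0, 0, 0, -1])

```text
t: 14.78
ee_pos: [0.5376, -0.3048, 0.1636]
ee_rot: [1.46, 2.184, -0.156]
ft_force: [0.1, -0.5, -1.4]
gripper_width: 0.195
grip_force: 30.0
```

```bash
python3 g.py 0.03 -21
```

```text
t 14.78 flange in socket mm [-0.12 -0.01 35.91] phi -21.0135493184971 tilt 0.030940123069324012 F tool [ 0.23 -0.38  1.41] F sock [-0.35 -0.28 -1.41] j [-24.86  13.16 112.25 -22.93  28.3  -29.6 ] grip 0.19528451553888207
move in current tool mm [-0.11  0.05  5.91] in goal tool [-0.11  0.04  5.91] rotvec deg [-0.03  0.   -0.01] goal [ 0.54 -0.31  0.16]
```

Entering freely. I'll continue to about 14 mm.

Emit:
arm_command(targets=[0, 0, 3, 0, 0, 0, -1, 0, 0, 3, 0, 0, 0, -1, 0, 0, 3, 0, 0, 0, -1, 0, 0, 3, 0, 0, 0, -1, 0, 0, 0, 0, 0, 0, -1])

```text
t: 15.4
ee_pos: [0.5417, -0.3092, 0.1531]
ee_rot: [1.46, 2.184, -0.156]
ft_force: [0.7, -0.0, -1.3]
gripper_width: 0.194
grip_force: 30.0
```

Emit:
arm_command(targets=[0, 0, 3, 0, 0, 0, -1, 0, 0, 3, 0, 0, 0, -1, 0, 0, 3, 0, 0, 0, -1, 0, 0, 1, 0, 0, 0, -1, 0, 0, 0, 0, 0, 0, -1])

```text
t: 16.02
ee_pos: [0.5452, -0.3128, 0.1447]
ee_rot: [1.46, 2.184, -0.156]
ft_force: [0.4, 0.0, -2.2]
gripper_width: 0.198
grip_force: 30.0
```

```bash
python3 g.py 0.03 -21
```

```text
t 16.02 flange in socket mm [-0.03  0.02 13.97] phi -21.01385298297062 tilt 0.02517517583365778 F tool [ 0.97 -0.03  2.05] F sock [-0.92  0.32 -2.05] j [-25.36  15.31 112.53 -24.43  25.91 -28.25] grip 0.1977414796229768
move in current tool mm [ -0.04  -0.02 -16.03] in goal tool [ -0.04  -0.02 -16.03] rotvec deg [-0.02  0.01 -0.01] goal [ 0.54 -0.31  0.16]
```

Now 1 mm touches past the key-top level.

Emit:
arm_command(targets=[0, 0, 1, 0, 0, 0, -1, 0, 0, 1, 0, 0, 0, -1, 0, 0, 1, 0, 0, 0, -1, 0, 0, 1, 0, 0, 0, -1, 0, 0, 0, 0, 0, 0, -1])

```text
t: 16.65
ee_pos: [0.5465, -0.3143, 0.1412]
ee_rot: [1.46, 2.184, -0.156]
ft_force: [-0.6, 0.2, -1.0]
gripper_width: 0.191
grip_force: 30.0
```

Emit:
arm_command(targets=[0, 0, 0.7, 0, 0, 0, -1, 0, 0, 0.7, 0, 0, 0, -1, 0, 0, 0.6, 0, 0, 0, -1, 0, 0, 0, 0, 0, 0, -1])

```text
t: 17.15
ee_pos: [0.5473, -0.315, 0.1395]
ee_rot: [1.46, 2.184, -0.156]
ft_force: [0.5, 0.7, -2.1]
gripper_width: 0.195
grip_force: 30.0
```

```bash
python3 g.py 0.03 -21
```

```text
t 17.15 flange in socket mm [-0.02  0.02  8.03] phi -21.014517615397768 tilt 0.02482654750668848 F tool [1.4  0.41 1.7 ] F sock [-1.16  0.88 -1.7 ] j [-25.49  15.9  112.58 -24.88  25.28 -27.84] grip 0.19495999835320302
move in current tool mm [ -0.03  -0.02 -21.97] in goal tool [ -0.03  -0.01 -21.97] rotvec deg [-0.02  0.01 -0.01] goal [ 0.54 -0.31  0.16]
```

Emit:
arm_command(targets=[0, 0, 0.7, 0, 0, 0, -1, 0, 0, 0.7, 0, 0, 0, -1, 0, 0, 0.6, 0, 0, 0, -1, 0, 0, 0, 0, 0, 0, -1])

```text
t: 17.65
ee_pos: [0.5479, -0.3157, 0.1378]
ee_rot: [1.459, 2.184, -0.156]
ft_force: [-0.0, 0.7, -1.6]
gripper_width: 0.194
grip_force: 30.0
```

Emit:
arm_command(targets=[0, 0, 0.7, 0, 0, 0, -1, 0, 0, 0.7, 0, 0, 0, -1, 0, 0, 0.6, 0, 0, 0, -1, 0, 0, 0, 0, 0, 0, -1])

```text
t: 18.15
ee_pos: [0.5486, -0.3164, 0.136]
ee_rot: [1.46, 2.184, -0.156]
ft_force: [0.1, -0.2, -1.4]
gripper_width: 0.197
grip_force: 30.0
```

```bash
python3 g.py 0.03 -21
```

```text
t 18.15 flange in socket mm [-0.04 -0.    4.01] phi -21.015756362006016 tilt 0.026859420076761557 F tool [ 0.48 -0.25  1.36] F sock [-0.53 -0.06 -1.36] j [-25.58  16.3  112.62 -25.19  24.86 -27.56] grip 0.1967000360236202
move in current tool mm [ -0.05   0.   -25.98] in goal tool [ -0.04   0.01 -25.98] rotvec deg [-0.02  0.01 -0.02] goal [ 0.54 -0.31  0.16]
```

The notch is over the key and there is no contact. I'll go on until the face is felt.

Emit:
arm_command(targets=[0, 0, 0.7, 0, 0, 0, -1, 0, 0, 0.7, 0, 0, 0, -1, 0, 0, 0.6, 0, 0, 0, -1, 0, 0, 0, 0, 0, 0, -1])

```text
t: 18.65
ee_pos: [0.5493, -0.3172, 0.1344]
ee_rot: [1.46, 2.184, -0.156]
ft_force: [0.4, -0.0, -2.1]
gripper_width: 0.197
grip_force: 30.0
```

Emit:
arm_command(targets=[0, 0, 0.5, 0, 0, 0, -1, 0, 0, 0.5, 0, 0, 0, -1, 0, 0, 0, 0, 0, 0, -1])

```text
t: 19.02
ee_pos: [0.5496, -0.3174, 0.1338]
ee_rot: [1.459, 2.183, -0.156]
ft_force: [-2.2, 0.6, 0.6]
gripper_width: 0.196
grip_force: 30.0
```

```bash
python3 g.py 0.03 -21
```

```text
t 19.02 flange in socket mm [0.06 0.02 1.34] phi -21.01706173408802 tilt 0.029708450135122074 F tool [ 0.9  -1.58 -1.47] F sock [-1.4  -1.15  1.47] j [-25.63  16.57 112.64 -25.42  24.57 -27.34] grip 0.19596588329644551
move in current tool mm [  0.03  -0.05 -28.66] in goal tool [  0.04  -0.04 -28.66] rotvec deg [-0.01  0.03 -0.02] goal [ 0.54 -0.31  0.16]
```

Emit:
arm_command(targets=[0, 0, 0.4, 0, 0, 0, -1, 0, 0, 0.4, 0, 0, 0, -1, 0, 0, 0, 0, 0, 0, -1])

```text
t: 19.4
ee_pos: [0.5496, -0.3175, 0.1337]
ee_rot: [1.459, 2.183, -0.156]
ft_force: [-6.3, 6.0, 7.8]
gripper_width: 0.196
grip_force: 30.0
```

```bash
python3 g.py 0.03 -21
```

```text
t 19.4 flange in socket mm [ 0.1  -0.03  1.26] phi -21.02965833440256 tilt 0.04533874194090747 F tool [  3.17  -1.72 -11.1 ] F sock [-3.58 -0.47 11.1 ] j [-25.64  16.57 112.65 -25.47  24.53 -27.29] grip 0.19568302486742808
move in current tool mm [  0.07  -0.01 -28.74] in goal tool [  0.09  -0.01 -28.74] rotvec deg [-0.01  0.04 -0.03] goal [ 0.54 -0.31  0.16]
```

Stiff contact at 11 N, with the flange about 9 mm below key-top level: home. Release and back off.

Emit:
arm_command(targets=[0, 0, -0.5, 0, 0, 0, -1, 0, 0, 0, 0, 0, 0, -0.1, 0, 0, 0, 0, 0, 0, -0.1, 0, 0, 0, 0, 0, 0, -0.1, 0, 0, 0, 0, 0, 0, -0.1])

```text
t: 20.02
ee_pos: [0.5499, -0.3177, 0.1332]
ee_rot: [1.459, 2.184, -0.156]
ft_force: [0.5, 0.8, 0.4]
gripper_width: 0.45
grip_force: 0.0
```

Emit:
arm_command(targets=[0, 0, -4, 0, 0, 0, -0.1, 0, 0, -10, 0, 0, 0, -0.1, 0, 0, -20, 0, 0, 0, -0.1, 0, 0, -25, 0, 0, 0, -0.1, 0, 0, -20, 0, 0, 0, -0.1, 0, 0, 0, 0, 0, 0, -1])

```text
t: 20.78
ee_pos: [0.5231, -0.2888, 0.2041]
ee_rot: [1.457, 2.18, -0.154]
ft_force: [0.2, 0.2, 0.8]
gripper_width: 0.369
grip_force: 0.0
```

```bash
cat > k.py <<'E'
from g import *
rep()
o,W,_=sock()
L=np.eye(3); 
for n in ("scene","side","wrist"):
    q=r.capture(n)
    if n=="wrist": save(q,"w5")
    for k in ("cartridge_flange","cartridge_bar","cartridge_notch","catch_knob"):
        for m in r.mark_of(q,k)[:3]:
            v=(np.array(m["centre"])-o)@W*1e3
            if np.linalg.norm(v)<120: print(n,k,v,round(m["confidence"],2))
s,p,T=now(); print("TCP in socket",(p-o)@W*1e3)
E
python3 k.py
```

```text
t 20.77 flange in socket mm [ 1.43  0.56 81.71] phi -21.03828381919858 tilt 0.24193079301865542 F tool [-0.25  0.42 -0.65] F sock [0.38 0.3  0.66] j [-23.78   8.84 111.27 -20.59  33.32 -31.66] grip 0.3689077996237224
scene cartridge_flange [-0.49 -3.77 -0.17] 0.91
scene cartridge_bar [ 0.13  4.94 22.44] 0.65
scene cartridge_notch [39.72 -9.97  7.9 ] 0.92
scene catch_knob [-89.86  16.77  27.75] 0.61
side cartridge_flange [ 2.02  0.89 -0.24] 0.96
side cartridge_bar [ 2.78  0.2  26.92] 0.91
side cartridge_notch [ 36.01 -11.17   1.27] 0.72
side catch_knob [-88.21  20.29  32.22] 0.4
wrist cartridge_flange [-3.57 -1.87  6.34] 0.9
wrist cartridge_flange [-88.68  13.91  31.92] 0.73
wrist cartridge_bar [ 2.3  -3.54 25.47] 0.95
wrist cartridge_notch [ 1.51 -0.69  5.72] 0.33
wrist catch_knob [-85.94  17.93  32.07] 0.98
TCP in socket [ 1.85 -0.68 89.71]
```

View pics/w5.png

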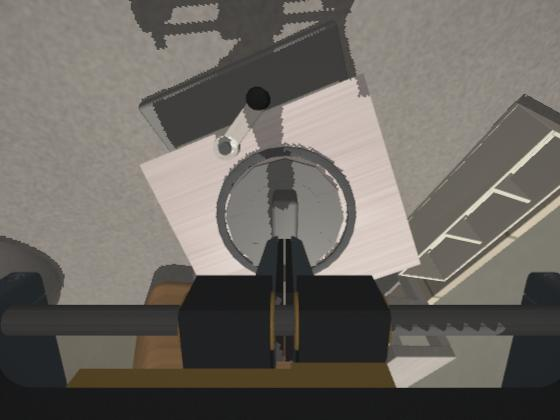

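The flange lies concentric inside the ring, and the knob is at (258,98). Next I go behind the knob with shut fingers and push along tool −x.

Emit:
arm_command(targets=[30, -4, 0, 0, 0, 0, -1, 30, -4, 0, 0, 0, 0, -1, 30, -4, 0, 0, 0, 0, -1, 32, -2, 0, 0, 0, 0, -1, 0, 0, 0, 0, 0, 0, -1])

```text
t: 22.15
ee_pos: [0.4726, -0.1918, 0.1411]
ee_rot: [1.458, 2.188, -0.157]
ft_force: [-0.6, 0.5, 0.1]
gripper_width: 0.005
grip_force: 0.0
```

Emit:
arm_command(targets=[0, 0, 20, 0, 0, 0, -1, 0, 0, 20, 0, 0, 0, -1, 0, 0, 16, 0, 0, 0, -1, 0, 0, 10, 0, 0, 0, -1, 0, 0, 0, 0, 0, 0, -1])

```text
t: 22.78
ee_pos: [0.4975, -0.2181, 0.0852]
ee_rot: [1.46, 2.183, -0.156]
ft_force: [-0.3, 0.6, 0.2]
gripper_width: 0.005
grip_force: 0.0
```

```bash
python3 k.py | grep -v wrist
```

```text
t 22.77 flange in socket mm [-117.69   30.6    13.19] phi -21.04669381496723 tilt 0.05632846495881185 F tool [ 0.48 -0.04 -0.48] F sock [-0.46  0.14  0.48] j [-15.79  14.45 126.01 -49.4   19.72   5.95] grip 0.0049635610446466544
scene cartridge_flange [ 3.17  0.88 13.07] 0.71
scene cartridge_bar [ 0.11  1.42 26.04] 0.59
scene cartridge_notch [ 37.82 -11.41   6.8 ] 0.89
scene catch_knob [-90.18  15.    27.25] 0.62
side cartridge_bar [ 0.24 -1.08 28.27] 0.79
side cartridge_notch [ 37.05 -10.3    1.71] 0.53
side catch_knob [  1.31   1.56 -47.98] 0.18
TCP in socket [-117.03   30.01   23.79]
```

Emit:
arm_command(targets=[-5, 1, 0, 0, 0, 0, -1, -5, 1.5, 0, 0, 0, 0, -1, -5, 1.5, 0, 0, 0, 0, -1, -5, 1.5, 0, 0, 0, 0, -1, -5, 1.5, 0, 0, 0, 0, -1, -5, 1, 0, 0, 0, 0, -1])

```text
t: 24.28
ee_pos: [0.5152, -0.237, 0.1008]
ee_rot: [1.456, 2.183, -0.148]
ft_force: [6.4, 8.5, -2.9]
gripper_width: 0.005
grip_force: 4.8
```

```bash
python3 k.py | egrep 'knob|flange|TCP'
```

```text
t 24.27 flange in socket mm [-87.47  30.54  13.78] phi -20.991489848174027 tilt 0.37476110390287454 F tool [6.53 8.75 1.72] F sock [-2.96 10.52 -1.66] j [-17.89  14.5  122.47 -41.39  20.78  -4.3 ] grip 0.005465006125240772
scene cartridge_flange [ 0.61 -1.97 -0.58] 0.67
side cartridge_flange [1.74 1.55 2.7 ] 0.69
wrist cartridge_flange [-0.48 -4.27  6.05] 0.42
TCP in socket [-84.67  29.66  23.83]
```

```bash
python3 - <<'E'
from g import *
o,W,_=sock(); ims=[]
for n in ("scene","side"):
    q=r.capture(n); c=proj(q,o-W[:,0]*.06+W[:,2]*.02)[0].astype(int); x,y=max(c[0]-40,0),c[1]-40
    ims.append(cv2.resize(q["frame"][y:y+80,x:x+80],(400,400),interpolation=2))
save(None,"c6",np.hstack(ims))
E
```

```text
(no output)
```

View pics/c6.png

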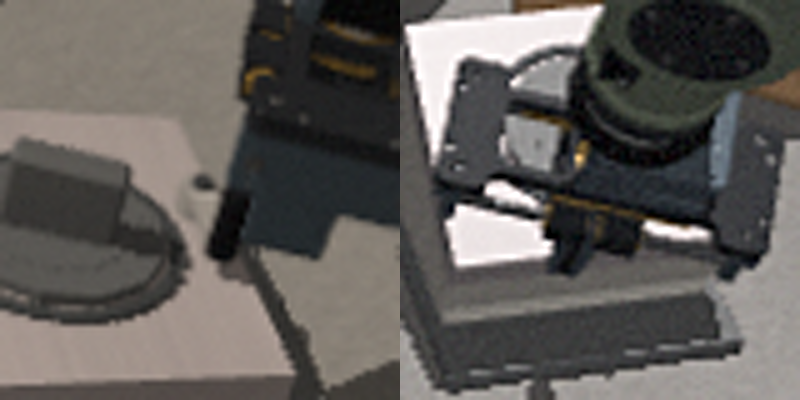

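```bash
python3 - <<'E'
from g import *
o,W,_=sock(); q=r.capture("scene"); c=proj(q,o-W[:,0]*.06+W[:,2]*.02)[0].astype(int); x,y=max(c[0]-40,0),c[1]-40
P=lambda a:(proj(q,W@(np.array(a)/1e3)+o)[0]-[x,y])*5
print("pivot",P([-68,-20,12]))
for a in range(0,101,10):
    t=np.radians(40+a); k=[-68+42*np.cos(t),-20+42*np.sin(t)]; print(a,np.array(k),P(k+[9]),P(k+[44]))
s,p,T=now()
for d in ([0,0,0],[-16,0,0],[-16,13,0],[-16,-13,0],[16,-13,0]): print(d,P((p+T@np.array(d)/1e3-o)@W*1e3))
E
```

```text
pivot [202.33 188.29]
0 [-35.83   7.  ] [145.99 230.95] [164.61 167.89]
10 [-41.    12.17] [161.   238.79] [179.94 175.91]
20 [-47.    16.37] [177.24 245.18] [196.51 182.54]
30 [-53.64  19.47] [194.17 249.92] [213.75 187.55]
40 [-60.71  21.36] [211.2  252.86] [231.09 190.79]
50 [-68.  22.] [227.78 253.92] [247.93 192.18]
60 [-75.29  21.36] [243.34 253.09] [263.73 191.68]
70 [-82.36  19.47] [257.42 250.43] [277.99 189.36]
80 [-89.    16.37] [269.58 246.06] [290.28 185.31]
90 [-95.    12.17] [279.48 240.15] [300.26 179.7 ]
100 [-100.17    7.  ] [286.86 232.9 ] [307.67 172.73]
[0, 0, 0] [278.08 239.85]
[-16, 0, 0] [241.34 230.94]
[-16, 13, 0] [239.28 248.79]
[-16, -13, 0] [243.36 213.5 ]
[16, -13, 0] [315.54 231.25]
```

The knob, at about (230,225), has swung to about 47° and sits in the groove between the fingertips. I'll follow its arc.

Emit:
arm_command(targets=[-4, 2, 0, 0, 0, 0, -1, -4, 2, 0, 0, 0, 0, -1, -3, 1, 0, 0, 0, 0, -1, -4, -0.4, 0, 0, 0, 0, -1, -4, -0.4, 0, 0, 0, 0, -1, -3, -0.5, 0, 0, 0, 0, -1])

```text
t: 25.92
ee_pos: [0.523, -0.2559, 0.1119]
ee_rot: [1.459, 2.183, -0.155]
ft_force: [2.8, 2.8, -0.3]
gripper_width: 0.006
grip_force: 1.8
```

Emit:
arm_command(targets=[-3.5, -1.3, 0, 0, 0, 0, -1, -3.5, -1.4, 0, 0, 0, 0, -1, -3, -1.3, 0, 0, 0, 0, -1, 0, 0, 0, 0, 0, 0, -1])

```text
t: 26.42
ee_pos: [0.5213, -0.2659, 0.1152]
ee_rot: [1.461, 2.184, -0.157]
ft_force: [0.5, 1.2, -0.1]
gripper_width: 0.002
grip_force: 0.5
```

```bash
python3 k.py | egrep 'knob|flange|TCP'
```

```text
t 26.43 flange in socket mm [-58.46  14.93  13.72] phi -21.046620327720895 tilt 0.09598336834767922 F tool [ 0.91  0.99 -0.2 ] F sock [-0.5   1.25  0.2 ] j [-21.04  14.47 119.44 -34.72  22.3  -13.87] grip 0.001666073524750196
scene cartridge_flange [ 1.78 -2.01 -0.68] 0.61
scene catch_knob [-33.27   7.46  26.26] 0.47
side cartridge_flange [2.82 0.61 0.57] 0.65
side catch_knob [-35.65   9.73  26.93] 0.58
TCP in socket [-56.37  14.92  23.79]
```

Emit:
arm_command(targets=[-1.5, -0.8, 0, 0, 0, 0, -1, -1.5, -0.8, 0, 0, 0, 0, -1, 0, 0, 0, 0, 0, 0, -1])

```text
t: 27.55
ee_pos: [0.5218, -0.2666, 0.1157]
ee_rot: [1.459, 2.185, -0.151]
ft_force: [2.6, 11.3, -1.5]
gripper_width: 0.005
grip_force: 5.5
```

```bash
python3 k.py | egrep 'knob|flange|TCP'
```

```text
t 27.55 flange in socket mm [-57.5   14.89  13.67] phi -21.016143851090774 tilt 0.1832430930073159 F tool [ 9.38  6.75 -1.87] F sock [-6.33  9.66  1.91] j [-21.29  14.43 119.38 -33.94  22.07 -14.86] grip 0.004838277922491986
scene cartridge_flange [ 0.74 -0.54 -1.12] 0.8
scene catch_knob [-33.45   5.61  26.71] 0.41
side cartridge_flange [0.68 0.67 3.65] 0.63
side catch_knob [-35.48   6.64  30.88] 0.58
side catch_knob [ 37.29 -12.73  -1.55] 0.18
wrist cartridge_flange [-68.6  -22.59   6.93] 0.35
wrist catch_knob [-34.8    8.03  33.83] 0.82
TCP in socket [-55.67  14.14  23.67]
```

The stop is felt at 11 N, with the knob at the closed position. I back off and check.

Emit:
arm_command(targets=[3, 1, 0, 0, 0, 0, -1, 6, 2, 0, 0, 0, 0, -1, 8, 0, 0, 0, 0, 0, -1, 5, 0, -20, 0, 0, 0, -1, 5, 0, -30, 0, 0, 0, -1, 10, 0, -40, 0, 0, 0, -1, 10, 0, -40, 0, 0, 0, -1, 0, 0, 0, 0, 0, 0, -1])

```text
t: 29.3
ee_pos: [0.4659, -0.1805, 0.2102]
ee_rot: [1.456, 2.18, -0.153]
ft_force: [-0.2, 1.0, 0.1]
gripper_width: 0.005
grip_force: 0.0
```

```bash
python3 k.py | egrep 'knob|flange|TCP'; python3 - <<'E'
from h import *
a=cv2.imread("pics/w5.png"); b=r.capture("scene")["frame"][150:250,60:160,::-1]
cv2.imwrite("pics/c7.png",np.hstack([cv2.resize(a,(533,400)),cv2.resize(b,(267,267)).repeat(1,0) if 0 else cv2.resize(b,(267,400))]))
E
```

```text
t 29.3 flange in socket mm [-97.58  33.63 145.97] phi -21.027782883632536 tilt 0.3060566472944743 F tool [ 0.82  0.27 -0.47] F sock [-0.67  0.54  0.46] j [-11.37   0.59 119.68 -28.17  37.56 -14.72] grip 0.0045288296382400475
scene cartridge_flange [ 0.97 -2.13  1.75] 0.96
scene catch_knob [-34.49   2.75  27.3 ] 0.72
side cartridge_flange [ 4.96 -0.58  3.49] 0.67
side catch_knob [-34.65   5.73  31.56] 0.56
wrist catch_knob [-32.5    6.94  34.36] 0.67
TCP in socket [-96.98  32.05 153.67]
```

View pics/c7.png

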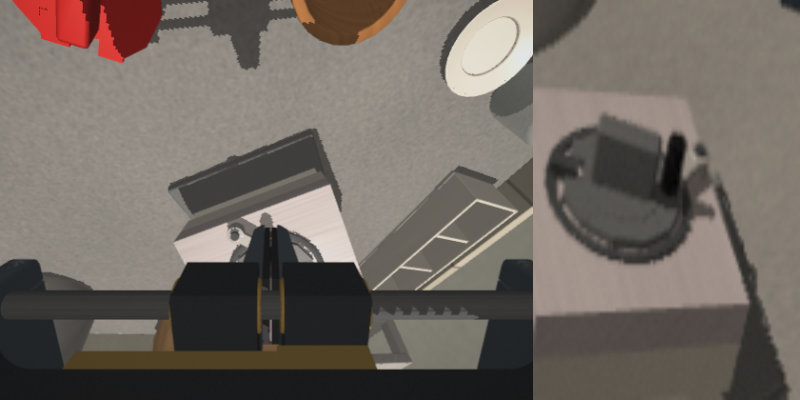

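The flange is down in the ring with its notch on the key at (570,170). The knob stands over the flange at (674,163), so the catch is closed. I'm handing the job in.

```bash
python3 -c "
from bench import r; print(r.close_job())"
```

```text
the job is handed in; nothing more can be done
None
```

The cartridge is home in the socket with its notch on the key and the catch is closed against its stop. The other things were not touched, contact felt at the wrist was about 11 N at most, and the job is handed in; the hand-in returned no verdict.

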